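Angle the batten past the bench dog into the saw bay

ROBOT

A 6-joint arm with a two-finger parallel gripper is mounted at the origin on the work surface. World frame = base frame: x ahead of the robot, y to its left, z up, the work surface at z = 0. Lengths are in m, angles in rad, forces in N, time in s.
With the tool pointing down it reaches from about 0.2 to 0.875 m from the base axis. Payload 3.4 kg.
Tool frame: the origin (TCP) lies midway between the tips of the shut fingers; the grasp point (between the pads) lies 19 mm behind it; z points along the fingers, y is the line along which they close (so a half turn about z gives the same grasp; the last joint's range is limited). The gripper opens to 94 mm and grips with 3 to 60 N. Pads are 16 mm wide; open, the fingers measure 119 mm over their backs; the gripper's body (75 mm by 177 mm) begins 78 mm behind the grasp point.
Start: joints at [-1.252, 0.276, 1.505, -0, 1.361, -0.121], TCP at [0.245, -0.52, 0.179] pointing down, gripper open.
Joint ranges: [-2.89, 2.89], [-0.75, 2.08], [0.22, 2.7], [-1.18, 4.32], [0.11, 2.71], [-2.7, 2.7]. Speed limits (rad/s): [2.57, 2.57, 3.14, 3.14, 3.14, 3.14].

INTERFACE

Orientations are given as a rotation vector (axis times angle).
In Python, from plant import telemetry, eyes, r gives the robot as it stands.
- The arm moves only by the tool play_rows, never from a script. Its arguments are lists of equal length, an entry for each row: "linear": the shift along the tool's x, y, z in m, a list of three; "rotation": the turn, a rotation vector about the tool's x, y, z in degrees, a list of three; "jaw": the closure in counts, from 0 (fully open) to 255 (shut). A call has exactly 10 rows; each row is the pose to reach, as a shift and turn from the pose commanded when the call began, along the tool's axes at that moment; what a row does not reach only later rows make up. A row lasts 1/12 s, in which the tool goes at most 41.7 mm and 7.16 degrees, less where a joint would pass 70% of its speed; a pose out of reach is approached as far as the arm can. A call with a gripper value outside its range is refused whole. The fingers move at their own pace and stop on an object; the grip force is fixed at half the most. Time passes only in rows, so rows that repeat a pose let the fingers close, or fill a call up. It gives the time, the measured TCP pose, the force, the opening and the grip force at its end, in the units of the state.
- telemetry.get_state(): the state, without advancing time (a new reading comes with each control period).
- eyes.grab_frame(name): name is "scene" or "top" or "wrist"; returns (picture, depth): 420x560x3 uint8, red, green, blue; 420x560 float32, m along the optical axis (not along the pixel's ray), 0 where there is no reading.
- eyes.camera_model(name): a dict with "vertical_fov" (degrees; the focal length in pixels is half the picture's height over the tangent of half this angle, whatever the lens; pixels are square), "cx", "cy" (the principal point, pixels), "eye" and "attitude" of the camera in the world; the wrist camera has in their place "tool_from_camera" (4x4, takes a point from camera to tool coordinates, whose origin is the TCP and whose axes are the flange's). Camera axes: x right, y down, z forward; pixel columns grow to the right and rows downward; lengths in m; the calibration is good to about 2 mm. A picture is of the moment at which its call begins: read the wrist's pose just before it. camera_model takes no time and is no camera call.
- r.hand_in(): hands the job in; it is judged then, once.
The state is a dict: "t": time; "joints": joint angles; "joint_velocities": joint speeds; "joint_torque": joint torques, N m; "eef_pos": TCP position; "ee_rot": TCP orientation; "contact_force": force on the tool from outside, world axes, zero at the start; "wrist_torque": the same for the moment, N m; "grip_width": finger opening in m; "grasp_force": force on a finger pad.
Only numpy, scipy, OpenCV 4.12 (cv2) and the standard library are available. Lean on these libraries where they do the work, as an engineer would, in place of code of your own. Each camera call takes 0.05 s, during which the arm holds its last target. There are 200 camera calls.

TASK

Push the pine batten along the bench, pivoting it by its ends as needed to angle it past the steel post and lengthwise in between the two plywood fences of the bay, until its leading end is fully home against the bay's end stop. Keep the batten flat on the bench, never lifting or tipping it, and leave the other things on the bench where they are.

Things in the scene. Friction and masses are not known exactly. Their poses are not given: they have to be found in the camera images.
- batten: loose straight pine batten, 240 long, 36 wide, 30 high (mm), 0.11 to 0.22 kg, flat on the bench; origin under its centre, x along its length, y across. It starts crosswise before the bay's mouth, short of the post. The ends are alike: either may go in first. Pushed square on near one end, it pivots about a point some 50 mm beyond its centre.
- bay: plywood bay fixed on the bench, no floor: two fences 70 mm apart inside, 15 thick, 40 high, and an end stop as high. Origin on the bench, mid-mouth; y points into the bay, x across; the stop's inner face is at y = 180. The fences flare out from 70 apart at y = 0 to about 120 at y = -30. Batten home: its centre is at y = 60 and 60 mm stick out of the mouth.
- post: steel bench dog: an upright round post 25 mm across, 50 high, fixed to the bench about 90 mm before the bay's mouth and 44 to 50 mm to one side (either) of the bay's centre line; origin under its centre. It may be touched but does not give. (The flat empty dog hole on the other side is no obstacle.)
- brush: bystander, loose, to be left alone: wire brush with a yellow handle, 230 x 28 x 20 mm, lying down; origin on its underside at the joint of handle and bristles
- driver: bystander, loose, to be left alone: screwdriver with a red handle, about 200 mm long, lying down; origin on its underside
- tape: bystander, loose, to be left alone: black tape measure, 70 x 40 x 62 mm; origin under its centre
- glue: bystander, loose, to be left alone: white glue bottle, 58 mm across, 160 mm high, standing; origin under its centre
- offcut: bystander, loose, to be left alone: short brown wood offcut, 85 x 45 x 28 mm; origin under its centre
- jar: bystander, loose, to be left alone: glass jar with a steel lid, 68 mm across, 75 mm high; origin under its centre
- block: bystander, loose, to be left alone: cork sanding block, 100 x 65 x 35 mm; origin under its centre
Not all that is in view belongs to the job. Several things have the shape of the batten; the one meant has the colours described above.

How it is judged:
At the end, for the whole second after the job is handed in: The batten lies flat and at rest between the fences, lengthwise (within 0.2 rad of the bay's axis and 22 mm of its centre line), its leading end within about 8 mm of touching the end stop (y of batten in the frame of bay between 0.052 and 0.068 m and x of batten in the frame of bay between -0.022 and 0.022 m and angle between the x axis of batten and the y axis of bay, either way round below 0.2 rad and height (world z) of batten below 0.005 m and angle between batten's own z axis and vertical below 0.05 rad and linear speed of batten below 0.01 m/s).
It fails at once if the batten is lifted (12 mm) or tipped (0.25 rad) off the bench (height (world z) of batten above 0.012 m or angle between batten's own z axis and vertical above 0.25 rad).
It fails at once if another thing on the bench is moved by more than 20 mm (distance of any of brush, driver, tape, glue, offcut, jar, block from where it was at the start of the episode above 0.02 m).
It also fails if it takes over 72 s, if anything falls off the work surface, if the arm or the gripper's body presses on something with over 40 N, if the wrist force passes 120 N, or if a joint passes its speed limit or range.

## Working session

There is one attempt and no reset: what is moved stays moved. The work goes in short steps, Python scripts to look and compute and a tool call to move; the robot and the scene stay as the last step left them, time stands still between calls to the robot, and variables do not carry over. Pictures are saved under pics/ and viewed, at most 10 in all, crops included, and the job is handed in when it is done.

Besides the shell and the picture viewer there is one more tool, called after "Emit:" as name(argument=value, ...) on one line, values as JSON. play_rows: Moves the arm, as the interface text tells. Its arguments: {"type":"object","properties":{"linear":{"type":"array","items":{"type":"array","items":{"type":"number"}}},"rotation":{"type":"array","items":{"type":"array","items":{"type":"number"}}},"jaw":{"type":"array","items":{"type":"number"}}},"required":["linear","rotation","jaw"]}

```bash
mkdir -p pics; ls
cat > h.py <<'E'
import numpy as np, cv2
from plant import telemetry, eyes, r
def save(n,f):
    p,d=eyes.grab_frame(n); cv2.imwrite(f'pics/{f}.png',p[:,:,::-1]); np.save(f'pics/{f}.npy',d); return p,d
E
python3 - <<'E'
from h import *
for n in ('top','scene'):
    save(n,n+'0'); print(n,eyes.camera_model(n))
print(telemetry.get_state())
E
```

```text
pics
top {'vertical_fov': 57.927075294032264, 'cx': 275.21107554385924, 'cy': 206.2856965022866, 'eye': array([0.37869968, 0.03895139, 0.90355714]), 'attitude': array([-2.03705029,  2.19395668, -0.22977891])}
scene {'vertical_fov': 52.377104992560085, 'cx': 281.58512060080477, 'cy': 210.77936337179466, 'eye': array([ 0.92592543, -0.47352687,  0.87062699]), 'attitude': array([-2.38133104, -0.80613825,  0.25839611])}
{'t': 0.1, 'joints': array([-1.25198523e+00,  2.76513426e-01,  1.50598573e+00, -1.45726355e-05,
        1.36070134e+00, -1.21023743e-01]), 'joint_velocities': array([ 1.60486951e-03, -1.08716502e-03, -2.82735742e-03, -1.35585772e-03,
       -8.26122513e-06,  5.87301698e-05]), 'joint_torque': array([ 8.72784876e-04, -4.05456376e+01, -2.37780172e+01,  7.01208157e-02,
        2.98803148e-02, -4.85232454e-05]), 'eef_pos': array([ 0.24463409, -0.5197606 ,  0.17801002]), 'ee_rot': array([-3.06436773e+00, -6.84991339e-01,  2.71494437e-04]), 'contact_force': array([0.42220212, 0.75429599, 0.44578689]), 'wrist_torque': array([-0.00654854, -0.00568995, -0.01237452]), 'grasp_force': 0.0, 'grip_width': 0.09387705385009687}
```

View pics/top0.png

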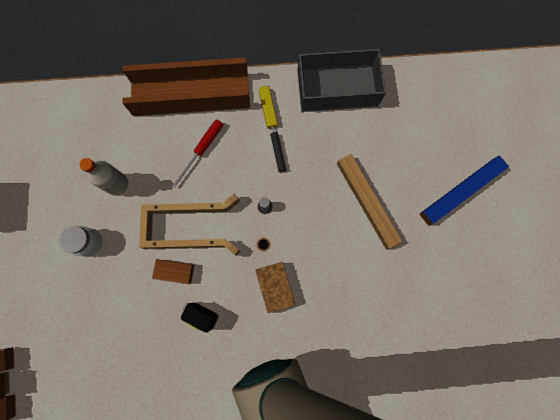

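View pics/scene0.png

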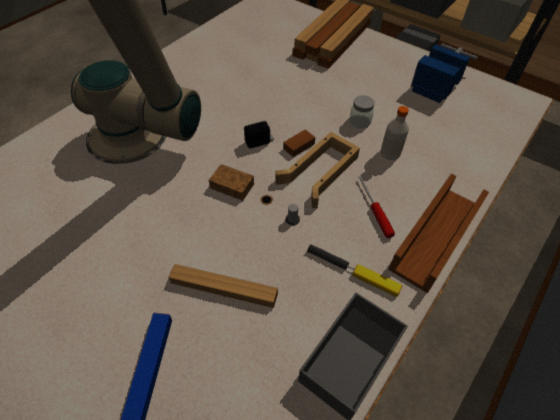

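```bash
cat >> h.py <<'E'
from scipy.spatial.transform import Rotation as R
def px2w(n,pts,z):
    c=eyes.camera_model(n); f=210/np.tan(np.radians(c['vertical_fov']/2))
    p=np.array(pts,float); d=np.c_[(p[:,0]-c['cx'])/f,(p[:,1]-c['cy'])/f,np.ones(len(p))]
    d=R.from_rotvec(c['attitude']).apply(d); e=c['eye']
    return e+d*((np.broadcast_to(z,len(p))-e[2])/d[:,2])[:,None]
def cloud(n,pts,D):
    c=eyes.camera_model(n); f=210/np.tan(np.radians(c['vertical_fov']/2))
    p=np.array(pts,int); z=D[p[:,1],p[:,0]]
    d=np.c_[(p[:,0]-c['cx'])/f,(p[:,1]-c['cy'])/f,np.ones(len(p))]*z[:,None]
    return c['eye']+R.from_rotvec(c['attitude']).apply(d)
E
python3 - <<'E'
from h import *
p=cv2.imread('pics/top0.png')[130:330,130:410]
cv2.imwrite('pics/crop0.png',cv2.resize(p,None,fx=2.8,fy=2.8,interpolation=cv2.INTER_CUBIC))
D=np.load('pics/top0.npy')
print(cloud('top',[(370,200),(265,203),(145,225),(200,208),(200,244),(275,288),(320,250),(266,100),(278,150)],D).round(4))
D=np.load('pics/scene0.npy')
print(cloud('scene',[(223,283),(293,209),(337,190)],D).round(4))
E
```

```text
[[ 5.600e-01 -2.011e-01  2.940e-02]
 [ 5.666e-01  4.670e-02  4.990e-02]
 [ 5.376e-01  3.259e-01  3.900e-02]
 [ 5.684e-01  1.984e-01  3.840e-02]
 [ 4.846e-01  2.014e-01  3.780e-02]
 [ 3.739e-01  3.790e-02  3.890e-02]
 [ 4.538e-01 -7.530e-02  1.000e-04]
 [ 8.386e-01  2.610e-02  2.040e-02]
 [ 7.043e-01  5.900e-03  1.820e-02]]
[[ 0.5656 -0.199   0.0286]
 [ 0.5752  0.0454  0.0493]
 [ 0.6101  0.1972  0.0024]]
```

View pics/crop0.png

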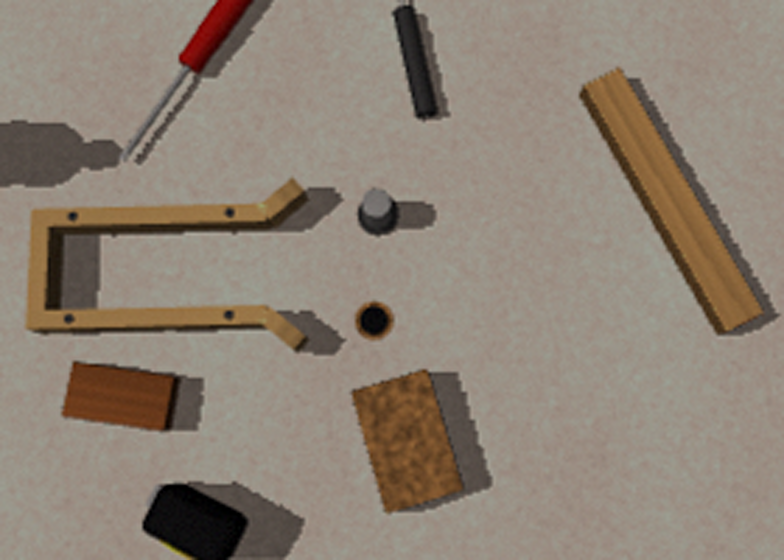

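```bash
cat >> h.py <<'E'
def batten(D,n='top',box=(320,140,420,260),zlo=.024,zhi=.034):
    u,v=np.meshgrid(np.arange(box[0],box[2]),np.arange(box[1],box[3]))
    P=cloud(n,np.c_[u.ravel(),v.ravel()],D); P=P[(P[:,2]>zlo)&(P[:,2]<zhi)]
    c,s,a=cv2.minAreaRect(P[:,:2].astype(np.float32))
    return c,s,a,cv2.boxPoints((c,s,a)),len(P)
E
python3 - <<'E'
from h import *
D=np.load('pics/top0.npy')
print(batten(D))
f=lambda q:[(x/2.8+130,y/2.8+130) for x,y in q]
print('bay outer left top/bot, inner, fence inner edges, flare tips',px2w('top',f([(32,210),(27,330),(63,228),(60,311),(260,221),(262,308),(292,179),(305,193),(306,340),(296,350)]),.04).round(4))
print('post top',px2w('top',f([(378,202)]),.05), 'hole',px2w('top',f([(374,320)]),0))
print('block',px2w('top',f([(353,390),(429,370),(462,490),(388,512)]),.035).round(3))
print('brush tip',px2w('top',f([(428,118),(400,10)]),.01).round(3))
u,v=np.meshgrid(np.arange(130,250),np.arange(190,260)); P=cloud('top',np.c_[u.ravel(),v.ravel()],D); P=P[(P[:,2]>.032)&(P[:,2]<.045)]
for y0 in np.arange(.1,.35,.03):
    q=P[abs(P[:,1]-y0)<.004][:,0]; a=q[q<.525];b=q[q>=.525]
    if len(a) and len(b): print(round(y0,2),a.min(),a.max(),b.min(),b.max())
print(P[abs(P[:,0]-.53)<.012][:,1].min(),P[abs(P[:,0]-.53)<.012][:,1].max(), P[:,1].min())
u,v=np.meshgrid(np.arange(250,285),np.arange(190,220)); P=cloud('top',np.c_[u.ravel(),v.ravel()],D); P=P[P[:,2]>.045];print(P.min(0),P.max(0),P.mean(0))
E
```

```text
((0.5607831478118896, -0.2000690996646881), (0.24114829301834106, 0.03755757585167885), 23.047971725463867, array([[ 0.4424816 , -0.22999427],
       [ 0.45718548, -0.2645539 ],
       [ 0.67908466, -0.17014393],
       [ 0.6643808 , -0.1355843 ]], dtype=float32), 1560)
bay outer left top/bot, inner, fence inner edges, flare tips [[0.5852 0.3337 0.04  ]
 [0.4857 0.3379 0.04  ]
 [0.568  0.3082 0.04  ]
 [0.4992 0.3111 0.04  ]
 [0.5619 0.1453 0.04  ]
 [0.4895 0.147  0.04  ]
 [0.5957 0.117  0.04  ]
 [0.5829 0.1068 0.04  ]
 [0.4608 0.1127 0.04  ]
 [0.4534 0.1212 0.04  ]]
post top [[0.56854626 0.04657785 0.05      ]] hole [[0.47731287 0.05749322 0.        ]]
block [[ 0.418  0.078  0.035]
 [ 0.43   0.015  0.035]
 [ 0.334 -0.004  0.035]
 [ 0.321  0.056  0.035]]
brush tip [[ 0.649 -0.002  0.01 ]
 [ 0.752  0.015  0.01 ]]
0.13 0.45844343532730425 0.4813528819417463 0.5671088806504203 0.5888904778279386
0.16 0.47859719006566964 0.49283803700548273 0.5631632282970407 0.577638024388491
0.19 0.47951441320716715 0.4927182065152376 0.5647211353256234 0.5798054271722641
0.22 0.48103396115544267 0.49511105547186113 0.5663143956574564 0.5792593028793249
0.25 0.48314248451058395 0.4971075705957211 0.5675095841959099 0.5813172358670158
0.28 0.4840841375506503 0.49754171480793463 0.5691148623523428 0.5837303099997679
0.31 0.4856142131393902 0.4993007084434099 0.5703840173418243 0.5859816258818925
0.34 0.48737961169717514 0.5241079380305704 0.526186155403342 0.540729921546856
0.32103763174121336 0.3376844663179577 0.10866418967014926
[0.37869968 0.03719814 0.04641538] [0.58094076 0.06035405 0.90355714] [0.55580898 0.04762246 0.1054614 ]
```

```bash
cat >> h.py <<'E'
def go(x,y,z,yaw):
    "shift in tool axes (mm) and turn (deg) to TCP at x,y,z, tool down, tool x at yaw deg"
    s=telemetry.get_state(); T=R.from_rotvec(s['ee_rot'])
    a=np.radians(yaw/2); G=R.from_rotvec(np.pi*np.array([np.cos(a),np.sin(a),0]))
    print(s['t'],'lin mm',(T.inv().apply(np.array([x,y,z])-s['eef_pos'])*1000).round(1),'rot deg',np.degrees((T.inv()*G).as_rotvec()).round(2))
E
python3 - <<'E'
from h import *
go(.675,-.201,.178,23)
E
```

```text
0.1 lin mm [ 5.251e+02 -1.052e+02  3.000e-01] rot deg [-0.09 -0.01  2.2 ]
```

Emit:
play_rows(linear=[[0.04,-0.008,0],[0.08,-0.016,0],[0.12,-0.024,0],[0.16,-0.032,0],[0.2,-0.04,0],[0.24,-0.048,0],[0.28,-0.056,0],[0.32,-0.064,0],[0.36,-0.072,0],[0.4,-0.08,0]], rotation=[[0,0,2.2],[0,0,2.2],[0,0,2.2],[0,0,2.2],[0,0,2.2],[0,0,2.2],[0,0,2.2],[0,0,2.2],[0,0,2.2],[0,0,2.2]], jaw=[255,255,255,255,255,255,255,255,255,255])

```text
t: 0.93
eef_pos: [0.5738, -0.2759, 0.1783]
ee_rot: [-3.078, -0.627, 0.001]
contact_force: [0.4, -1.1, 0.4]
grip_width: 0.0307
grasp_force: 0.0
```

Run:
```python
from h import *
go(.675,-.201,.012,23)
```

```text
0.9333 lin mm [122.5 -29.3 166.3] rot deg [-0.03  0.04  0.01]
```

Emit:
play_rows(linear=[[0.04,-0.01,0],[0.08,-0.02,0.01],[0.12,-0.029,0.03],[0.1225,-0.029,0.06],[0.1225,-0.029,0.09],[0.1225,-0.029,0.12],[0.1225,-0.029,0.14],[0.1225,-0.029,0.155],[0.1225,-0.029,0.166],[0.1225,-0.029,0.166]], rotation=[[0,0,0],[0,0,0],[0,0,0],[0,0,0],[0,0,0],[0,0,0],[0,0,0],[0,0,0],[0,0,0],[0,0,0]], jaw=[255,255,255,255,255,255,255,255,255,255])

```text
t: 1.77
eef_pos: [0.672, -0.2022, 0.0095]
ee_rot: [-3.075, -0.626, 0.008]
contact_force: [-0.9, -0.4, 1.0]
grip_width: 0.0007
grasp_force: 0.0
```

```bash
cat > arc.py <<'E'
from h import *
# waypoints of TCP relative to current pose for rotation about pivot, in tool axes
s=telemetry.get_state(); T=R.from_rotvec(s['ee_rot']); e=s['eef_pos']; print(e,s['contact_force'])
P=np.array([.515,-.220,e[2]])
for a in range(0,66,4):
    Q=R.from_euler('z',a,degrees=True)
    print(a,(T.inv().apply(P+Q.apply(e-P)-e)*1000).round(1))
E
python3 arc.py
```

```text
[ 0.6719718  -0.20222434  0.00948159] [-0.86638688 -0.39405433  1.00125736]
0 [0. 0. 0.]
4 [  2.8 -10.7   0. ]
8 [  4.8 -21.5   0.1]
12 [  6.  -32.5   0.1]
16 [  6.5 -43.5   0.2]
20 [  6.2 -54.5   0.2]
24 [  5.2 -65.5   0.2]
28 [  3.4 -76.4   0.3]
32 [  0.8 -87.1   0.4]
36 [ -2.5 -97.6   0.4]
40 [  -6.5 -107.9    0.5]
44 [ -11.3 -117.8    0.5]
48 [ -16.7 -127.4    0.6]
52 [ -22.8 -136.6    0.7]
56 [ -29.5 -145.4    0.7]
60 [ -36.8 -153.6    0.8]
64 [ -44.6 -161.4    0.9]
```

Emit:
play_rows(linear=[[0,-0.007,-0.002],[0,-0.0144,-0.003],[0.0016,-0.0237,-0.003],[0.0026,-0.0331,-0.003],[0.0031,-0.0425,-0.003],[0.0029,-0.0519,-0.003],[0.0022,-0.0613,-0.003],[0.0008,-0.0707,-0.003],[-0.001,-0.08,-0.003],[-0.0034,-0.089,-0.003]], rotation=[[0,0,0],[0,0,0],[0,0,-3.5],[0,0,-7],[0,0,-10.5],[0,0,-14],[0,0,-17.5],[0,0,-21],[0,0,-24.5],[0,0,-28]], jaw=[255,255,255,255,255,255,255,255,255,255])

```text
t: 2.6
eef_pos: [0.6369, -0.1216, 0.018]
ee_rot: [2.831, 1.356, 0.004]
contact_force: [-0.8, 0.4, -0.1]
grip_width: 0.0004
grasp_force: 0.0
```

Run:
```python
from h import *
p,D=save('top','top1')
s=telemetry.get_state(); print(s['eef_pos'],s['contact_force'])
print(batten(D))
cv2.imwrite('pics/c1.png',cv2.resize(cv2.imread('pics/top1.png')[100:330,130:450],None,fx=2,fy=2))
```

```text
[ 0.63507073 -0.11988964  0.01783797] [-1.00534697  1.20434493 -0.25115121]
((0.0, 0.0), (0.0, 0.0), 0.0, array([[0., 0.],
       [0., 0.],
       [0., 0.],
       [0., 0.]], dtype=float32), 0)
```

View pics/c1.png

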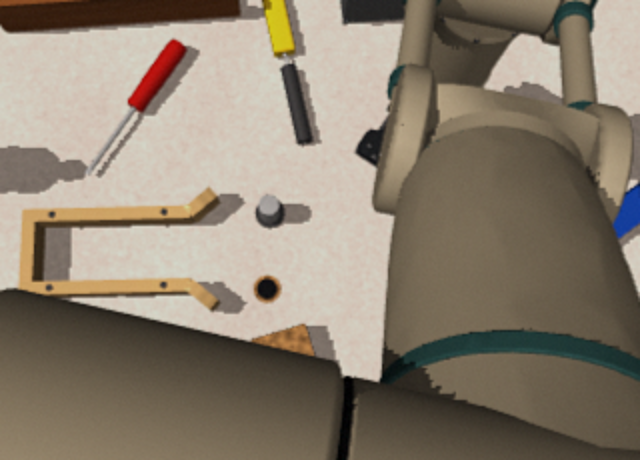

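Run:
```python
from h import *
p,D=save('scene','sc1')
print(batten(D,'scene',(100,180,330,330)))
```

```text
((0.5450704097747803, -0.08946451544761658), (0.30288732051849365, 0.48231327533721924), 24.758569717407227, array([[ 0.30655205,  0.06610119],
       [ 0.50854266, -0.3718781 ],
       [ 0.78358877, -0.24503022],
       [ 0.58159816,  0.19294906]], dtype=float32), 2271)
```

View pics/sc1.png

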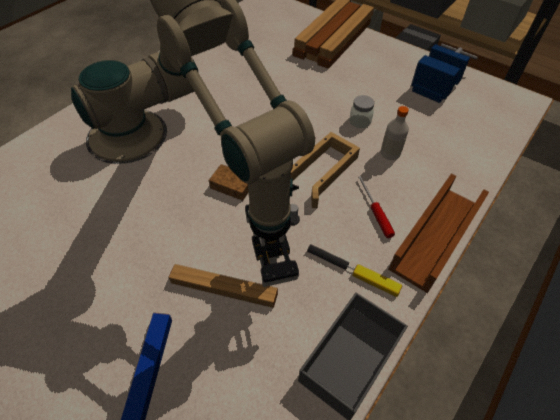

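```bash
cat >> h.py <<'E'
def w2px(n,P):
    c=eyes.camera_model(n); f=210/np.tan(np.radians(c['vertical_fov']/2))
    q=R.from_rotvec(c['attitude']).inv().apply(np.atleast_2d(P)-c['eye'])
    return np.c_[c['cx']+f*q[:,0]/q[:,2],c['cy']+f*q[:,1]/q[:,2]]
E
python3 - <<'E'
from h import *
s=telemetry.get_state();print(s)
print(w2px('scene',[s['eef_pos'],s['eef_pos']+[0,0,.097],[.664,-.1356,.03],[.679,-.170,.03],[.442,-.23,.03]]))
save('wrist','w1')
D=np.load('pics/sc1.npy')
u,v=np.meshgrid(np.arange(150,300),np.arange(250,310)); P=cloud('scene',np.c_[u.ravel(),v.ravel()],D)
m=(P[:,2]>.025)&(P[:,2]<.033)&(P[:,1]<-.1); print(cv2.minAreaRect(P[m,:2].astype(np.float32)))
E
```

```text
{'t': 2.7, 'joints': array([-2.95567240e-01,  5.00235437e-01,  1.56957124e+00,  4.91811234e-04,
        1.07007557e+00,  3.83732368e-01]), 'joint_velocities': array([-0.01645827,  0.017463  , -0.02855217, -0.01131629, -0.01734903,
        0.04704033]), 'joint_torque': array([ 1.98081345e-01, -4.98439085e+01, -2.01065183e+01,  1.12208265e-01,
        1.01197956e-02, -2.88683111e-01]), 'eef_pos': array([ 0.63594227, -0.1209016 ,  0.01775341]), 'ee_rot': array([2.83402609e+00, 1.35374990e+00, 2.43883826e-03]), 'contact_force': array([ 0.04127332, -0.3975952 ,  0.2265308 ]), 'wrist_torque': array([-0.00466647, -0.012382  ,  0.05600123]), 'grasp_force': 0.0, 'grip_width': -1.9039526106873986e-05}
[[270.41825074 277.57234195]
 [269.84780109 255.04890451]
 [276.32600922 286.68000813]
 [272.01866376 302.21311667]
 [172.76482089 262.49450171]]
((0.5622096657752991, -0.198245570063591), (0.2414405643939972, 0.03917469084262848), 22.965728759765625)
```

View pics/w1.png

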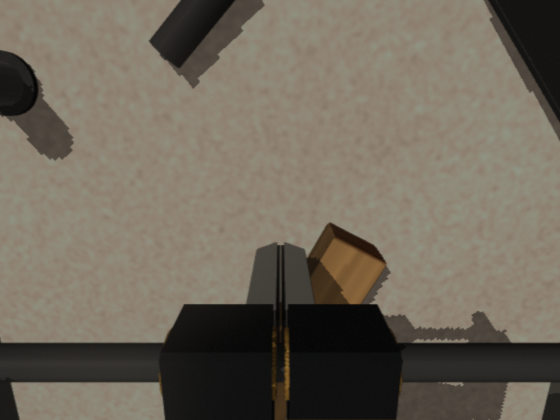

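Run:
```python
from h import *
go(.675,-.205,.008,23)
```

```text
2.75 lin mm [-40.6  82.    9.8] rot deg [ 0.13 -0.1  27.98]
```

Emit:
play_rows(linear=[[0,0,-0.035],[0,0,-0.055],[-0.01,0.02,-0.055],[-0.02,0.04,-0.055],[-0.03,0.06,-0.055],[-0.04,0.082,-0.055],[-0.04,0.082,-0.03],[-0.04,0.082,-0.01],[-0.04,0.082,0.005],[-0.04,0.082,0.009]], rotation=[[0,0,0],[0,0,0],[0,0,7],[0,0,14],[0,0,21],[0,0,28],[0,0,28],[0,0,28],[0,0,28],[0,0,28]], jaw=[255,255,255,255,255,255,255,255,255,255])

```text
t: 3.58
eef_pos: [0.6735, -0.2053, 0.0045]
ee_rot: [-3.077, -0.623, 0.005]
contact_force: [-0.5, -0.2, -0.2]
grip_width: 0.0007
grasp_force: 0.0
```

Emit:
play_rows(linear=[[0,-0.004,0],[0,-0.008,0],[0,-0.012,0],[0,-0.016,0],[0,-0.02,0],[0,-0.024,0],[0,-0.028,0],[0,-0.032,0],[0,-0.032,0],[0,-0.032,0]], rotation=[[0,0,0],[0,0,0],[0,0,0],[0,0,0],[0,0,0],[0,0,0],[0,0,0],[0,0,0],[0,0,0],[0,0,0]], jaw=[255,255,255,255,255,255,255,255,255,255])

```text
t: 4.42
eef_pos: [0.6622, -0.1755, 0.0068]
ee_rot: [3.078, 0.627, 0.0]
contact_force: [1.2, -0.5, -0.1]
grip_width: 0.0006
grasp_force: 0.0
```

```bash
cat >> h.py <<'E'
def scb():
    s=telemetry.get_state(); p,D=eyes.grab_frame('scene')
    u,v=np.meshgrid(np.arange(100,400),np.arange(140,330)); P=cloud('scene',np.c_[u.ravel(),v.ravel()],D)
    h=cv2.cvtColor(p,cv2.COLOR_RGB2HSV)[v.ravel(),u.ravel()]
    m=(P[:,2]>.025)&(P[:,2]<.0335)&(h[:,0]<28)&(h[:,0]>8)&(h[:,1]>70)&(P[:,0]>.38)&(P[:,0]<.72)
    m2=np.zeros((420,560),np.uint8); m2[v.ravel()[m],u.ravel()[m]]=1
    n,l,st,_=cv2.connectedComponentsWithStats(m2); k=1+np.argmax(st[1:,4]); sel=l[v.ravel(),u.ravel()]==k
    c,sz,a=cv2.minAreaRect(P[sel,:2].astype(np.float32))
    b=cv2.boxPoints((c,sz,a)); 
    M=np.array([.527,.142]); ay=np.array([.046,1.]);ay/=np.linalg.norm(ay); ax=np.array([ay[1],-ay[0]])
    e=b[1]-b[0] if np.linalg.norm(b[1]-b[0])>np.linalg.norm(b[2]-b[1]) else b[2]-b[1]
    d=np.array(c)-M
    print('t',s['t'],'tcp',s['eef_pos'].round(4),'F',s['contact_force'].round(1))
    print('batten c',np.round(c,4),'size',np.round(sz,3),'yaw',np.degrees(np.arctan2(e[1],e[0])).round(1)%180,'bay x,y mm',(1000*d@ax).round(1),(1000*d@ay).round(1),sel.sum())
    return p
E
python3 - <<'E'
from h import *
p=scb(); cv2.imwrite('pics/s2.png',cv2.resize(p[180:330,120:340],None,fx=3,fy=3)[:,:,::-1])
E
```

```text
t 4.4167 tcp [ 0.6622 -0.1755  0.0068] F [ 1.2 -0.5 -0.1]
batten c [ 0.5293 -0.2123] size [0.17  0.038] yaw 23.4 bay x,y mm 18.6 -353.8 1128
```

View pics/s2.png

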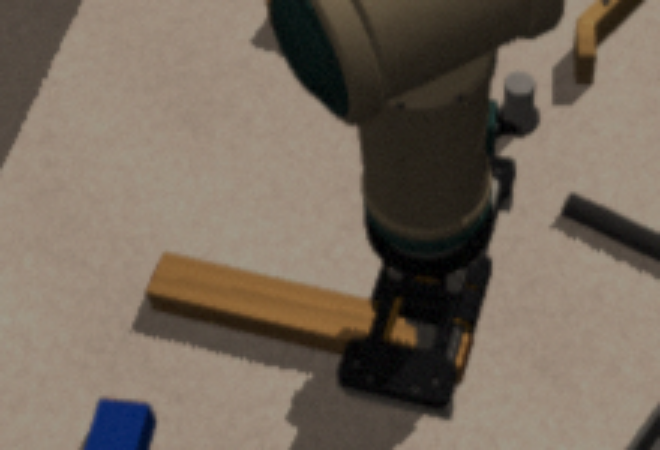

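Emit:
play_rows(linear=[[0,-0.003,0],[0,-0.006,0],[0,-0.009,0],[0,-0.012,0],[0,-0.015,0],[0,-0.018,0],[0,-0.021,0],[0,-0.024,0],[0,-0.024,0],[0,-0.024,0]], rotation=[[0,0,0],[0,0,0],[0,0,0],[0,0,0],[0,0,0],[0,0,0],[0,0,0],[0,0,0],[0,0,0],[0,0,0]], jaw=[255,255,255,255,255,255,255,255,255,255])

```text
t: 5.3
eef_pos: [0.6529, -0.1534, 0.0068]
ee_rot: [3.078, 0.627, 0.0]
contact_force: [0.2, -0.2, 0.2]
grip_width: 0.0005
grasp_force: 0.0
```

Run:
```python
from h import *
p=scb()
p,D=save('wrist','w2')
```

```text
t 5.3 tcp [ 0.6529 -0.1534  0.0068] F [ 0.2 -0.2  0.2]
batten c [ 0.527  -0.2134] size [0.166 0.038] yaw 23.1 bay x,y mm 16.4 -355.0 1067
```

View pics/w2.png

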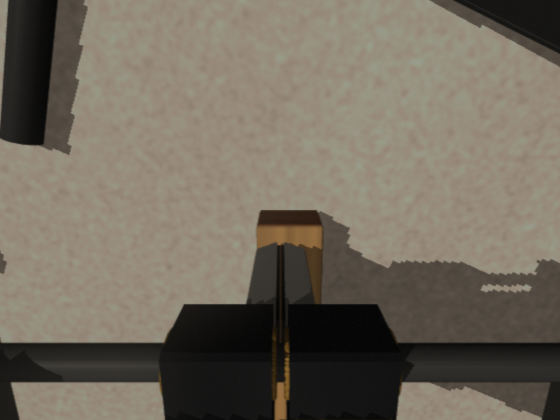

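Run:
```python
from h import *
D=np.load('pics/w2.npy'); c=eyes.camera_model('wrist'); f=210/np.tan(np.radians(c['vertical_fov']/2)); T=np.array(c['tool_from_camera'])
for u,v in [(200,150),(400,150),(290,232),(270,250),(290,250),(265,280),(290,215)]:
    z=D[v,u]; print((u,v),z,(T@[(u-c['cx'])/f*z,(v-c['cy'])/f*z,z,1])[:3].round(4))
q=np.linalg.inv(T)@[0,0,0,1]; print(c['cx']+f*q[0]/q[2],c['cy']+f*q[1]/q[2],q)
```

```text
(200, 150) 0.21197584 [ 0.0545 -0.0464  0.0077]
(400, 150) 0.21266024 [0.0544 0.0706 0.0084]
(290, 232) 0.194513 [ 0.0143  0.0057 -0.0217]
(270, 250) 0.18114808 [ 0.0101 -0.0047 -0.0368]
(290, 250) 0.18049748 [ 0.0104  0.0053 -0.0374]
(265, 280) 0.14957415 [ 0.0103 -0.0059 -0.0695]
(290, 215) 0.20788342 [ 0.0192  0.006  -0.0065]
279.53259755728556 242.24831296426578 [-3.61886285e-04  2.09498319e-02  2.19297584e-01  1.00000000e+00]
```

Run:
```python
from h import *
c=eyes.camera_model('wrist'); f=210/np.tan(np.radians(c['vertical_fov']/2)); T=np.array(c['tool_from_camera'])
for n in('w1','w2'):
  D=np.load(f'pics/{n}.npy')
  for u in (270,):
   for v in (236,240,242,243,244,246,248,250,255,260,270,280,290,300):
    z=D[v,u]; print(n,(u,v),(T@[(u-c['cx'])/f*z,(v-c['cy'])/f*z,z,1])[:3].round(4))
```

```text
w1 (270, 236) [-0.0029 -0.0063  0.0189]
w1 (270, 240) [-0.0054 -0.0063  0.0179]
w1 (270, 242) [-0.0071 -0.0063  0.0188]
w1 (270, 243) [-0.0077 -0.0063  0.0186]
w1 (270, 244) [ 0.0103 -0.0049 -0.029 ]
w1 (270, 246) [ 0.0105 -0.0048 -0.0324]
w1 (270, 248) [ 0.0105 -0.0047 -0.0351]
w1 (270, 250) [ 0.0103 -0.0047 -0.0372]
w1 (270, 255) [ 0.0101 -0.0045 -0.043 ]
w1 (270, 260) [ 0.0103 -0.0044 -0.0495]
w1 (270, 270) [ 0.0098 -0.0041 -0.059 ]
w1 (270, 280) [ 0.0102 -0.0038 -0.0693]
w1 (270, 290) [ 0.0101 -0.0036 -0.0776]
w1 (270, 300) [ 0.0103 -0.0034 -0.0854]
w2 (270, 236) [ 0.012  -0.0051 -0.0219]
w2 (270, 240) [ 0.0103 -0.0051 -0.0233]
w2 (270, 242) [ 0.009  -0.0051 -0.0229]
w2 (270, 243) [ 0.0084 -0.0051 -0.0229]
w2 (270, 244) [ 0.0102 -0.0049 -0.0288]
w2 (270, 246) [ 0.0104 -0.0048 -0.0322]
w2 (270, 248) [ 0.0102 -0.0048 -0.0344]
w2 (270, 250) [ 0.0101 -0.0047 -0.0368]
w2 (270, 255) [ 0.0101 -0.0045 -0.0431]
w2 (270, 260) [ 0.0105 -0.0043 -0.0498]
w2 (270, 270) [ 0.0102 -0.0041 -0.0599]
w2 (270, 280) [ 0.0106 -0.0038 -0.0701]
w2 (270, 290) [ 0.0108 -0.0036 -0.0789]
w2 (270, 300) [ 0.0103 -0.0034 -0.0855]
```

Emit:
play_rows(linear=[[0,0,-0.01],[0,0.015,-0.01],[0,0.03,-0.01],[0,0.047,-0.01],[0,0.047,-0.01],[0,0.047,0.002],[0,0.047,0.01],[0,0.047,0.016],[0,0.047,0.022],[0,0.047,0.022]], rotation=[[0,0,0],[0,0,0],[0,0,0],[0,0,0],[0,0,0],[0,0,0],[0,0,0],[0,0,0],[0,0,0],[0,0,0]], jaw=[255,255,255,255,255,255,255,255,255,255])

```text
t: 6.23
eef_pos: [0.6696, -0.1957, -0.0174]
ee_rot: [-3.076, -0.627, 0.005]
contact_force: [-0.4, 0.2, -0.7]
grip_width: 0.0009
grasp_force: 0.0
```

Run:
```python
from h import *
scb()
p,D=save('wrist','w3'); c=eyes.camera_model('wrist'); f=210/np.tan(np.radians(c['vertical_fov']/2)); T=np.array(c['tool_from_camera'])
for u,v in [(270,243),(270,240),(270,246),(400,200),(240,230)]:
    z=D[v,u]; print((u,v),(T@[(u-c['cx'])/f*z,(v-c['cy'])/f*z,z,1])[:3].round(4))
```

```text
t 6.2333 tcp [ 0.6696 -0.1957 -0.0174] F [-0.4  0.2 -0.7]
batten c [ 0.5283 -0.2129] size [0.168 0.038] yaw 23.0 bay x,y mm 17.7 -354.5 1124
(270, 243) [ 0.006  -0.0053 -0.0166]
(270, 240) [ 0.0078 -0.0053 -0.0167]
(270, 246) [ 0.0101 -0.0048 -0.0314]
(400, 200) [ 0.0306  0.0649 -0.0163]
(240, 230) [ 0.0135 -0.0217 -0.0163]
```

Emit:
play_rows(linear=[[0,-0.008,0],[0.0016,-0.0174,0],[0.0026,-0.0268,0],[0.0031,-0.0362,0],[0.0029,-0.0456,0],[0.0022,-0.055,0],[0.0008,-0.0644,0],[-0.001,-0.0736,0],[-0.0034,-0.0827,0],[-0.0034,-0.0827,0]], rotation=[[0,0,0],[0,0,-3.5],[0,0,-7],[0,0,-10.5],[0,0,-14],[0,0,-17.5],[0,0,-21],[0,0,-24.5],[0,0,-28],[0,0,-28]], jaw=[255,255,255,255,255,255,255,255,255,255])

```text
t: 7.17
eef_pos: [0.6346, -0.12, -0.0145]
ee_rot: [-2.833, -1.355, 0.0]
contact_force: [0.2, 1.0, 0.1]
grip_width: 0.0006
grasp_force: 0.0
```

Run:
```python
from h import *
scb()
```

```text
t 7.1667 tcp [ 0.6346 -0.12   -0.0145] F [0.2 1.  0.1]
batten c [ 0.5321 -0.1914] size [0.202 0.039] yaw 48.8 bay x,y mm 20.4 -332.8 1311
```

Emit:
play_rows(linear=[[0.0022,-0.0112,0.001],[0.0036,-0.0224,0.002],[0.0042,-0.0338,0.003],[0.004,-0.0451,0.003],[0.0029,-0.0565,0.003],[0.0009,-0.0677,0.003],[-0.0018,-0.0787,0.003],[-0.0053,-0.0895,0.003],[-0.0088,-0.098,0.003],[-0.0088,-0.098,0.003]], rotation=[[0,0,-4.2],[0,0,-8.4],[0,0,-12.6],[0,0,-16.8],[0,0,-21],[0,0,-25.2],[0,0,-29.4],[0,0,-33.6],[0,0,-37],[0,0,-37]], jaw=[255,255,255,255,255,255,255,255,255,255])

```text
t: 8.05
eef_pos: [0.5529, -0.0669, -0.0178]
ee_rot: [-2.26, -2.182, 0.001]
contact_force: [0.8, 0.0, -0.1]
grip_width: 0.0006
grasp_force: 0.0
```

Run:
```python
from h import *
scb()
```

```text
t 8.05 tcp [ 0.5529 -0.0669 -0.0178] F [ 0.8  0.  -0.1]
batten c [ 0.5106 -0.1728] size [0.227 0.04 ] yaw 82.9 bay x,y mm -1.9 -315.3 1424
```

Emit:
play_rows(linear=[[0,-0.005,0],[0,-0.011,0],[0,-0.011,0],[0,0.01,0],[0,0.03,0],[0,0.04,-0.03],[-0.03,0.04,-0.06],[-0.07,0.04,-0.06],[-0.11,0.04,-0.06],[-0.15,0.03,-0.06]], rotation=[[0,0,-1],[0,0,-2],[0,0,-2],[0,0,0],[0,0,0],[0,0,0],[0,0,0],[0,0,0],[0,0,0],[0,0,0]], jaw=[255,255,255,255,255,255,255,255,255,255])

```text
t: 8.93
eef_pos: [0.5809, -0.2203, 0.0426]
ee_rot: [2.257, 2.181, 0.002]
contact_force: [-0.3, 0.0, -0.6]
grip_width: 0.0001
grasp_force: 0.0
```

Run:
```python
from h import *
scb(); go(.508,-.32,-.018,87.4)
```

```text
t 8.9333 tcp [ 0.5809 -0.2203  0.0426] F [-0.3  0.  -0.6]
batten c [ 0.503  -0.2466] size [0.081 0.037] yaw 86.4 bay x,y mm -6.1 -389.3 544
8.9833 lin mm [-93.4 -66.   60.8] rot deg [0.01 0.45 0.43]
```

Emit:
play_rows(linear=[[-0.035,-0.01,0],[-0.07,-0.02,0],[-0.087,-0.045,0],[-0.087,-0.074,0],[-0.087,-0.074,0.01],[-0.087,-0.074,0.03],[-0.087,-0.074,0.045],[-0.087,-0.074,0.055],[-0.087,-0.074,0.06],[-0.087,-0.074,0.06]], rotation=[[0,0.4,0.4],[0,0.4,0.4],[0,0.4,0.4],[0,0.4,0.4],[0,0.4,0.4],[0,0.4,0.4],[0,0.4,0.4],[0,0.4,0.4],[0,0.4,0.4],[0,0.4,0.4]], jaw=[255,255,255,255,255,255,255,255,255,255])

```text
t: 9.82
eef_pos: [0.5015, -0.3017, -0.0196]
ee_rot: [-2.262, -2.17, -0.007]
contact_force: [0.2, 0.5, 0.0]
grip_width: 0.0006
grasp_force: 0.0
```

Run:
```python
from h import *
scb(); p,D=save('top','top4'); print(batten(D,box=(270,100,420,260)))
cv2.imwrite('pics/c4.png',cv2.resize(p[100:330,130:450],None,fx=2,fy=2)[:,:,::-1])
```

```text
t 9.8167 tcp [ 0.5015 -0.3017 -0.0196] F [0.2 0.5 0. ]
batten c [ 0.5088 -0.1484] size [0.206 0.038] yaw 86.3 bay x,y mm -4.8 -290.9 1209
((0.6562386751174927, -0.14015913009643555), (0.3776182234287262, 0.28436312079429626), 8.121258735656738, array([[ 0.44923726, -0.02607625],
       [ 0.48940888, -0.30758756],
       [ 0.8632401 , -0.254242  ],
       [ 0.8230685 ,  0.0272693 ]], dtype=float32), 1629)
```

Emit:
play_rows(linear=[[0.008,0,0],[0.016,0,0],[0.024,0,0],[0.032,0,0],[0.04,0,0],[0.048,0,0],[0.056,0,0],[0.064,0,0],[0.072,0,0],[0.072,0,0]], rotation=[[0,0,0],[0,0,0],[0,0,0],[0,0,0],[0,0,0],[0,0,0],[0,0,0],[0,0,0],[0,0,0],[0,0,0]], jaw=[255,255,255,255,255,255,255,255,255,255])

```text
t: 10.75
eef_pos: [0.5045, -0.2285, -0.0177]
ee_rot: [-2.262, -2.171, -0.009]
contact_force: [-0.5, -0.5, -0.1]
grip_width: 0.0003
grasp_force: 0.0
```

Run:
```python
from h import *
scb()
```

```text
t 10.75 tcp [ 0.5045 -0.2285 -0.0177] F [-0.5 -0.5 -0.1]
batten c [ 0.5082 -0.0722] size [0.187 0.038] yaw 87.1 bay x,y mm -8.9 -214.8 979
```

Emit:
play_rows(linear=[[0.008,-0.0005,0],[0.016,-0.001,0],[0.024,-0.001,0],[0.032,-0.001,0],[0.04,-0.001,0],[0.048,-0.001,0],[0.056,-0.001,0],[0.064,-0.001,0],[0.072,-0.001,0],[0.08,-0.001,0]], rotation=[[0,0,0],[0,0,0],[0,0,0],[0,0,0],[0,0,0],[0,0,0],[0,0,0],[0,0,0],[0,0,0],[0,0,0]], jaw=[255,255,255,255,255,255,255,255,255,255])

```text
t: 11.63
eef_pos: [0.5073, -0.1498, -0.0171]
ee_rot: [-2.264, -2.171, -0.008]
contact_force: [-0.2, -0.5, 0.1]
grip_width: 0.0004
grasp_force: 0.3
```

Run:
```python
from h import *
p=scb(); cv2.imwrite('pics/s5.png',cv2.resize(p[120:320,120:370],None,fx=3,fy=3)[:,:,::-1])
```

```text
t 11.6333 tcp [ 0.5073 -0.1498 -0.0171] F [-0.2 -0.5  0.1]
batten c [0.5101 0.0138] size [0.174 0.039] yaw 88.2 bay x,y mm -11.0 -128.8 808
```

View pics/s5.png

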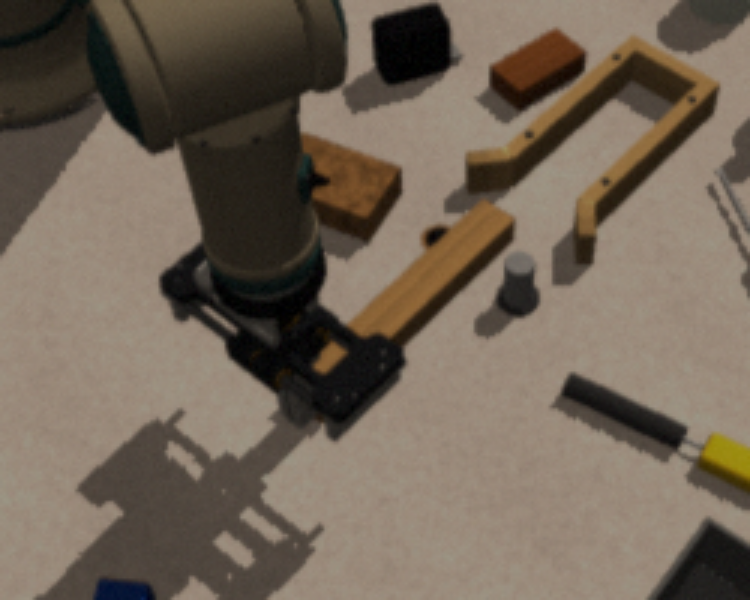

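Emit:
play_rows(linear=[[0.007,-0.0005,0],[0.014,-0.001,0],[0.021,-0.0015,0],[0.028,-0.002,0],[0.035,-0.0025,0],[0.042,-0.003,0],[0.049,-0.003,0],[0.056,-0.003,0],[0.063,-0.003,0],[0.07,-0.003,0]], rotation=[[0,0,0.5],[0,0,1],[0,0,1.5],[0,0,2],[0,0,2.5],[0,0,2.5],[0,0,2.5],[0,0,2.5],[0,0,2.5],[0,0,2.5]], jaw=[255,255,255,255,255,255,255,255,255,255])

```text
t: 12.52
eef_pos: [0.5072, -0.0799, -0.0167]
ee_rot: [-2.311, -2.121, -0.008]
contact_force: [-0.2, -1.5, -0.2]
grip_width: 0.0004
grasp_force: 0.3
```

Run:
```python
from h import *
p=scb()
```

```text
t 12.5167 tcp [ 0.5072 -0.0799 -0.0167] F [-0.2 -1.5 -0.2]
batten c [0.5164 0.0874] size [0.164 0.039] yaw 86.1 bay x,y mm -8.1 -55.0 688
```

Emit:
play_rows(linear=[[0.008,0,0],[0.016,0,0],[0.024,0,0],[0.032,0,0],[0.04,0,0],[0.048,0,0],[0.056,0,0],[0.064,0,0],[0.072,0,0],[0.08,0,0]], rotation=[[0,0,-0.5],[0,0,-1],[0,0,-1.5],[0,0,-2],[0,0,-2],[0,0,-2],[0,0,-2],[0,0,-2],[0,0,-2],[0,0,-2]], jaw=[255,255,255,255,255,255,255,255,255,255])

```text
t: 13.4
eef_pos: [0.514, -0.0, -0.0162]
ee_rot: [-2.273, -2.161, -0.008]
contact_force: [-0.0, -0.7, -1.0]
grip_width: 0.0008
grasp_force: 0.3
```

Run:
```python
from h import *
p=scb()
```

```text
t 13.4 tcp [ 0.514  -0.     -0.0162] F [-0.  -0.7 -1. ]
batten c [0.5159 0.2089] size [0.215 0.072] yaw 77.7 bay x,y mm -14.2 66.4 666
```

Emit:
play_rows(linear=[[0.007,0,0],[0.014,0,0],[0.021,0,0],[0.028,0,0],[0.035,0,0],[0.042,0,0],[0.049,0,0],[0.055,0,0],[0.06,0,0],[0.06,0,0]], rotation=[[0,0,0],[0,0,0],[0,0,0],[0,0,0],[0,0,0],[0,0,0],[0,0,0],[0,0,0],[0,0,0],[0,0,0]], jaw=[255,255,255,255,255,255,255,255,255,255])

```text
t: 14.28
eef_pos: [0.5171, 0.0601, -0.0157]
ee_rot: [-2.273, -2.162, -0.009]
contact_force: [-0.1, -0.6, 0.6]
grip_width: 0.0005
grasp_force: 0.0
```

Emit:
play_rows(linear=[[0.001,0,0],[0.002,0,0],[0.003,0,0],[0.004,0,0],[0.005,0,0],[0.006,0,0],[0.007,0,0],[0.008,0,0],[0.009,0,0],[0.009,0,0]], rotation=[[0,0,0],[0,0,0],[0,0,0],[0,0,0],[0,0,0],[0,0,0],[0,0,0],[0,0,0],[0,0,0],[0,0,0]], jaw=[255,255,255,255,255,255,255,255,255,255])

```text
t: 15.12
eef_pos: [0.5175, 0.0682, -0.0157]
ee_rot: [-2.273, -2.161, -0.008]
contact_force: [-0.3, -0.5, 0.2]
grip_width: 0.0002
grasp_force: 0.3
```

Not yet at the stop; continue gently until the force rises.

Emit:
play_rows(linear=[[0.001,0,0],[0.002,0,0],[0.003,0,0],[0.004,0,0],[0.004,0,0],[0.004,0,0],[0.004,0,0],[0.004,0,0],[0.004,0,0],[0.004,0,0]], rotation=[[0,0,0],[0,0,0],[0,0,0],[0,0,0],[0,0,0],[0,0,0],[0,0,0],[0,0,0],[0,0,0],[0,0,0]], jaw=[255,255,255,255,255,255,255,255,255,255])

```text
t: 15.95
eef_pos: [0.5177, 0.0721, -0.0157]
ee_rot: [-2.273, -2.161, -0.008]
contact_force: [0.4, 0.6, 0.1]
grip_width: 0.0006
grasp_force: 0.0
```

Emit:
play_rows(linear=[[0.001,0,0],[0.002,0,0],[0.003,0,0],[0.003,0,0],[0.003,0,0],[0.003,0,0],[0.003,0,0],[0.003,0,0],[0.003,0,0],[0.003,0,0]], rotation=[[0,0,0],[0,0,0],[0,0,0],[0,0,0],[0,0,0],[0,0,0],[0,0,0],[0,0,0],[0,0,0],[0,0,0]], jaw=[255,255,255,255,255,255,255,255,255,255])

```text
t: 16.78
eef_pos: [0.5179, 0.0751, -0.0156]
ee_rot: [-2.274, -2.161, -0.008]
contact_force: [0.5, 0.2, -0.1]
grip_width: 0.0007
grasp_force: 0.0
```

Run:
```python
from h import *
p,D=save('scene','s6'); a=cv2.resize(p[110:260,220:380],None,fx=3,fy=3)[:,:,::-1]
w,_=save('wrist','w6'); b=cv2.resize(w,None,fx=.57,fy=.57)[:,:,::-1]
o=np.zeros((450,800,3),np.uint8); o[:450,:480]=a; o[:b.shape[0],480:480+b.shape[1]]=b[:,:320]; cv2.imwrite('pics/m6.png',o)
```

```text
(no output)
```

View pics/m6.png

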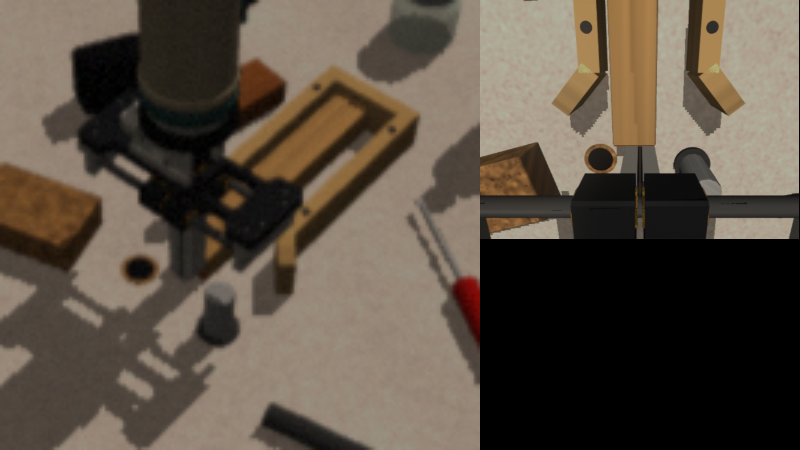

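```bash
cat > m.py <<'E'
from h import *
p,D=eyes.grab_frame('scene')
u,v=np.meshgrid(np.arange(280,380),np.arange(125,220)); P=cloud('scene',np.c_[u.ravel(),v.ravel()],D)
M=np.array([.527,.142]); ay=np.array([.046,1.]);ay/=np.linalg.norm(ay); ax=np.array([ay[1],-ay[0]])
B=(P[:,:2]-M)@np.c_[ax,ay]*1000; z=P[:,2]*1000
m=(z>26)&(z<32)&(abs(B[:,0])<30)&(B[:,1]<200)
for y in range(100,200,4):
    k=m&(abs(B[:,1]-y)<2); 
    print(y,k.sum(),B[k,0].min().round(1) if k.any() else '',B[k,0].max().round(1) if k.any() else '',end=' | ')
print()
k=abs(B[:,0]+3)<4; o=np.argsort(B[k,1]); print(np.c_[B[k,1],z[k]][o][-60:].round(0).astype(int).tolist())
E
python3 m.py
```

```text
100 13 -23.1 8.7 | 104 15 -26.0 7.8 | 108 13 -23.3 9.7 | 112 12 -26.7 9.3 | 116 17 -26.4 9.3 | 120 11 -26.3 7.8 | 124 12 -27.2 7.9 | 128 13 -23.7 9.3 | 132 12 -21.9 9.1 | 136 15 -24.4 9.1 | 140 10 -22.7 7.2 | 144 12 -25.5 7.2 | 148 12 -20.6 7.6 | 152 13 -25.5 5.0 | 156 12 -24.4 8.4 | 160 13 -23.4 7.9 | 164 12 -25.0 6.2 | 168 14 -23.7 8.9 | 172 10 -27.1 9.5 | 176 14 -26.7 7.4 | 180 19 -27.6 27.5 | 184 15 -26.3 26.2 | 188 0   | 192 0   | 196 0   | 
[[192, 38], [194, 39], [196, 39], [200, 36], [236, 1], [237, -1], [237, 2], [238, -1], [243, -2], [243, 0], [244, 0], [245, 1], [249, -1], [249, 1], [251, 1], [252, 2], [255, 1], [255, -1], [258, -1], [262, -1], [262, -3], [264, -1], [267, -2], [269, -1], [270, -3], [271, -1], [273, 3], [275, -3], [278, -4], [278, -1], [281, -2], [284, -3], [284, 1], [285, -2], [286, 0], [287, -4], [289, -1], [289, 1], [292, 1], [296, -2], [298, -2], [300, 0], [301, -3], [301, 0], [304, 10], [304, 0], [306, -1], [307, 0], [308, -6], [309, 2], [309, 11], [309, 3], [310, 12], [310, 7], [310, -1], [311, 3], [312, 6], [314, -3], [317, 3], [318, -1]]
```

Emit:
play_rows(linear=[[0.001,0,0],[0.002,0,0],[0.003,0,0],[0.004,0,0],[0.004,0,0],[0.004,0,0],[0.004,0,0],[0.004,0,0],[0.004,0,0],[0.004,0,0]], rotation=[[0,0,0],[0,0,0],[0,0,0],[0,0,0],[0,0,0],[0,0,0],[0,0,0],[0,0,0],[0,0,0],[0,0,0]], jaw=[255,255,255,255,255,255,255,255,255,255])

```text
t: 17.77
eef_pos: [0.5179, 0.0756, -0.0155]
ee_rot: [-2.273, -2.167, -0.001]
contact_force: [-0.7, -10.6, 1.8]
grip_width: 0.0004
grasp_force: 5.4
```

Emit:
play_rows(linear=[[0.001,0,0],[0.002,0,0],[0.003,0,0],[0.003,0,0],[0.003,0,0],[0.003,0,0],[0.003,0,0],[0.003,0,0],[0.003,0,0],[0.003,0,0]], rotation=[[0,0,0],[0,0,0],[0,0,0],[0,0,0],[0,0,0],[0,0,0],[0,0,0],[0,0,0],[0,0,0],[0,0,0]], jaw=[255,255,255,255,255,255,255,255,255,255])

```text
t: 18.6
eef_pos: [0.5179, 0.0755, -0.0155]
ee_rot: [2.27, 2.169, -0.005]
contact_force: [-0.5, -19.8, 1.8]
grip_width: 0.0002
grasp_force: 9.8
```

Emit:
play_rows(linear=[[-0.004,0,0],[-0.01,0,0],[-0.02,0,0],[-0.035,0,0],[-0.05,0,0],[-0.05,0,-0.03],[-0.05,0,-0.06],[-0.08,0,-0.1],[-0.12,0,-0.1],[-0.15,0,-0.1]], rotation=[[0,0,0],[0,0,0],[0,0,0],[0,0,0],[0,0,0],[0,0,0],[0,0,0],[0,0,0],[0,0,0],[0,0,0]], jaw=[255,255,255,255,255,255,255,255,255,255])

```text
t: 19.43
eef_pos: [0.513, -0.0703, 0.0866]
ee_rot: [2.274, 2.166, 0.014]
contact_force: [0.7, 0.1, -0.0]
grip_width: 0.0006
grasp_force: 0.0
```

```bash
python3 m.py | head -1
python3 - <<'E'
from h import *
p,D=eyes.grab_frame('top'); u,v=np.meshgrid(np.arange(140,290),np.arange(190,260)); P=cloud('top',np.c_[u.ravel(),v.ravel()],D)
k=(P[:,2]>.026)&(P[:,2]<.033)&(P[:,0]>.502)&(P[:,0]<.552)&(P[:,1]<.318); c=P[k]
for y in (.09,.12,.16,.2,.25,.3): q=c[abs(c[:,1]-y)<.004,0]; print(y,len(q), q.min() if len(q) else 0,q.max() if len(q) else 0)
print(c.min(0),c.max(0))
E
```

```text
100 16 -25.5 9.2 | 104 12 -25.5 6.8 | 108 14 -25.2 7.8 | 112 14 -25.9 8.4 | 116 14 -24.2 9.8 | 120 14 -24.1 9.7 | 124 15 -27.1 10.3 | 128 10 -23.2 6.3 | 132 13 -22.3 7.9 | 136 13 -24.5 7.8 | 140 13 -24.9 10.1 | 144 10 -13.8 8.8 | 148 15 -26.5 5.7 | 152 7 -26.3 8.8 | 156 17 -25.7 9.7 | 160 14 -25.3 8.1 | 164 11 -21.4 9.8 | 168 11 -25.4 6.8 | 172 13 -23.8 8.3 | 176 14 -27.4 8.5 | 180 19 -27.8 28.1 | 184 17 -25.7 24.9 | 188 1 0.1 0.1 | 192 0   | 196 0   | 
0.09 42 0.5024659019180814 0.5313979694474869
0.12 42 0.5024028743830107 0.5310574200254019
0.16 41 0.5031540756592685 0.534147045762482
0.2 48 0.5039001391614302 0.5350623890321436
0.25 50 0.502649532734125 0.5384488642751133
0.3 56 0.5064093218118206 0.539666835576528
[0.50209816 0.08276905 0.02608113] [0.54077063 0.31780835 0.0329858 ]
```

```bash
python3 -c "
from h import *
print(r.hand_in())"
```

```text
the job is handed in; nothing more can be done
None
```

The batten was pushed past the post into the bay until contact force rose at the end stop. It sits parallel to the fences, about 12 mm off the centre line (limit 22 mm), and I handed the job in at about 20 s; no verdict was shown, and the bystanders were only watched on camera, not re-measured.

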